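# Slide the leak alarm between the pipe stubs and arm it

### The job

Push the round white leak alarm across the cupboard floor, through the gap between the two capped pipe stubs, until it rests against the waste pipe behind them; then press the button on its top all the way down to arm it, and let go. Do not press the button before it is there, never lift or tip the alarm, and leave the other things in the cupboard where they stand.

Things in the scene. Friction and masses are not known exactly. Their poses are not given: they have to be found in the camera images.
- alarm: the water leak alarm: a round flat white plastic puck, 90 mm in diameter, 30 mm tall, about 0.17 kg, loose, standing on the cupboard floor on its sensing contacts; its rim stands upright and is rounded a little at top and bottom. Origin at the centre of its underside, z up. Its yaw does not matter
- alarm_button (a joint): travel of the alarm's push button in m: 0 released, 0.004 fully down; it springs back by itself. Begins to move at about 1.4 N and is fully down at about 4.2 N
- button_top (a point): centre of the top face of the alarm's round button: 28 mm in diameter, in the middle of the alarm's top and standing 6 mm proud of it (36 mm above the floor when released); it goes straight down
- pipework: the fixed pipework; origin on the cupboard floor half-way between the two pipe stubs, x pointing through the gap to the waste pipe, y along the line of the stubs, z up. The alarm starts on the -x side, its centre 160 to 210 mm before the line of the stubs and at y = -45 to +20 mm; it touches the waste pipe when its centre is at x = 55 mm
- stub_a (a point): top centre of one capped upright brass and copper pipe stub: round, at most 26 mm thick, 50 mm tall, fixed, axis at y = +62 mm of the pipework. The clear gap between the two stubs is 98 mm
- stub_b (a point): top centre of the other, equal stub, axis at y = -62 mm of the pipework
- waste (a point): top of the waste pipe at mid-length: a fixed white round pipe 40 mm thick lying on the floor parallel to the line of the stubs, axis at x = 120 mm of the pipework (near side at x = 100 mm), 260 mm long plus a rounded 50 mm thick end at each side (310 mm overall)
- jar: bystander, loose, to be left alone: glass jar with a steel screw lid, 74 mm across, 101 mm tall. Origin at the centre of its underside
- cup: bystander, loose, to be left alone: stainless steel measuring cup, 74 mm across, 60 mm tall, with a handle reaching 79 mm from its axis. Origin at the centre of its underside
- plunger: bystander, loose, to be left alone: hard silicone plunger cup, dark red-brown, mouth down, 114 mm across, 75 mm tall. Origin at the centre of its underside
- funnel: bystander, loose, to be left alone: turquoise plastic funnel, mouth down, 110 mm across, 110 mm tall. Origin at the centre of its underside
- spray: bystander, loose, to be left alone: closed purple spray bottle, 76 mm across, 221 mm tall. Origin at the centre of its underside
Not all that is in view belongs to the job. Of the things that look like the alarm, the middle-sized one is meant.

How it is judged:
On the way, in this order (a step that is already met when the one before it is completed fails the run):
1. the alarm is in the gap between the two stubs, on the floor (x of alarm in the frame of pipework between -0.03 and 0.03 m and y of alarm in the frame of pipework between -0.03 and 0.03 m and height (world z) of alarm below 0.008 m), for 0.05 s.
2. the alarm rests against the waste pipe, flat on the floor (x of alarm in the frame of pipework between 0.049 and 0.062 m and y of alarm in the frame of pipework between -0.05 and 0.05 m and height (world z) of alarm below 0.005 m and angle between alarm's own z axis and vertical below 0.06 rad), for 0.1 s.
3. the alarm's button is pressed down while it is there (all of step 2 and value of joint alarm_button above 0.003 m), for 0.05 s.
At the end, for the whole second after the job is handed in: The alarm lies flat on the floor between the stubs and the waste pipe, at most 6 mm from touching the pipe, at rest, its button released again after having been pressed there by at least 3 of its 4 mm; no bystander has moved by 20 mm or more (all of step 2 and value of joint alarm_button below 0.001 m and linear speed of alarm below 0.01 m/s and distance of each of jar, cup, plunger, funnel, spray from where it was at the start of the episode below 0.02 m).
It fails at once if the alarm is lifted more than 12 mm off the floor (height (world z) of alarm above 0.012 m).
It fails at once if the alarm is tipped by more than 0.25 rad (angle between alarm's own z axis and vertical above 0.25 rad).
It fails at once if the button is pressed down before the alarm has reached the waste pipe (value of joint alarm_button above 0.003 m and x of alarm in the frame of pipework below 0.045 m).
It fails at once if a bystander is moved by 20 mm or tipped over (distance of any of jar, cup, plunger, funnel, spray from where it was at the start of the episode above 0.02 m or angle between any of jar, cup, plunger, funnel, spray's own z axis and vertical above 0.3 rad).
It also fails if it takes over 51 s, if anything falls off the work surface, if the arm or the gripper's body presses on something with over 40 N, if the wrist force passes 120 N, or if a joint passes its speed limit or range.

### The arm

A 7-joint arm with a two-finger parallel gripper is mounted at the origin on the work surface. World frame = base frame: x ahead of the robot, y to its left, z up, the work surface at z = 0. Lengths are in m, angles in rad, forces in N, time in s.
With the tool pointing down it reaches from about 0.425 to 0.825 m from the base axis. Payload 3.6 kg.
Tool frame: the origin (TCP) lies at the very end of the fingers, on their centre line; the grasp point (between the pads) lies 19 mm behind it (env.grip_depth is the distance from the TCP to the grasp point, in m); z points along the fingers, y is the line along which they close (so a half turn about z gives the same grasp; the last joint's range is limited). The gripper opens to 85 mm and grips with 20 to 120 N. Pads are 22 mm wide; open, the fingers measure 114 mm over their backs; the gripper's body (76 mm by 85 mm) begins 54 mm behind the grasp point. The pads swing forward as they close: fully open they stand 13 mm farther back than shut.
Start: joints at [1.214, 0.615, -0.013, 1.423, 0.008, 1.103, -0.04], TCP at [0.211, -0.615, 0.231] pointing down, gripper open.
Joint ranges: [-3.12, 3.12], [-0.3, 2.06], [-1.34, 1.32], [0.26, 2.42], [-1.36, 4.5], [0.01, 1.98], [-2.84, 2.84]. Speed limits (rad/s): [2.79, 2.79, 3.14, 3.14, 3.14, 3.14, 3.14].

### API

Orientations are given as a unit quaternion [w, x, y, z].
In Python, from cell import env, eyes, sign_off gives the robot as it stands.
- The arm moves only by the tool jog_arm, never from a script. Its argument "rows" is one flat list of numbers, 7 for each row, row after row: the shift along the tool's x, y, z in cm, then the turn, a rotation vector about the tool's x, y, z in degrees, then the opening, from 0 (shut) to 1 (fully open). In form: [dx, dy, dz, rx, ry, rz, gripper, dx, dy, dz, rx, ry, rz, gripper, ...]. A call has 1 to 12 rows; each row is the pose to reach, as a shift and turn from the pose commanded when the call began, along the tool's axes at that moment; what a row does not reach only later rows make up. A row lasts 1/8 s, in which the tool goes at most 62.5 mm and 10.7 degrees, less where a joint would pass 70% of its speed; a pose out of reach is approached as far as the arm can. A call with a gripper value outside its range is refused whole. The fingers move at their own pace and stop on an object; "grip_force" is the grip in N (left out, the last holds). Time passes only in rows, so rows that repeat a pose let the fingers close. It gives the time, the measured TCP pose, the force, the opening and the grip force at its end, in the units of the state.
- env.observe(): the state, without advancing time (a new reading comes with each control period).
- eyes.read_camera(name): name is "scene" or "top" or "wrist"; returns (picture, depth): 420x560x3 uint8, red, green, blue; 420x560 float32, m along the optical axis (not along the pixel's ray), 0 where there is no reading.
- eyes.calibration(name): a dict with "fx", "fy", "cx", "cy" (pixels), "R" (3x3) and "t" (3): a world point X has camera coordinates R X + t; the wrist camera has in their place "T_tool_cam" (4x4, takes a point from camera to tool coordinates, whose origin is the TCP and whose axes are the flange's). Camera axes: x right, y down, z forward; pixel columns grow to the right and rows downward; lengths in m; the calibration is good to about 2 mm. A picture is of the moment at which its call begins: read the wrist's pose just before it. calibration takes no time and is no camera call.
- sign_off(): hands the job in; it is judged then, once.
Trained networks look in the newest picture that a camera, given by its name, has taken for a name from the list of things; names that differ only in an ending like _2 or _b are one class to them, and where a whole thing is asked for, a point or a joint stands for the part that bears it (a point fixed in the world has none). Each returns a list of dicts, best first, with "conf" (0 to 1); they miss things now and then, are a little off and sometimes report something else, mostly with a low value. They report only what shows in the picture. A call takes as long as a camera call. They do not tell look-alikes from the thing itself.
- eyes.find_in(target, camera): "xyz" ([x, y, z] in m, in world coordinates, good to about 4 mm: the middle of the surface that is visible of it).
- eyes.silhouettes(target, camera): "mask" (420x560 bool, what is visible of it).
- eyes.tip_of(target, camera): "xyz" ([x, y, z] in m, in world coordinates, good to about 4 mm: a listed point, or the origin of a listed thing).
The state is a dict: "time_s": time; "joint_pos": joint angles; "qvel": joint speeds; "effort": joint torques, N m; "position": TCP position; "eef_rot": TCP orientation; "force": force on the tool from outside, world axes, zero at the start; "moment": the same for the moment, N m; "width": opening from 0.0 (shut) to 1.0 (fully open); "finger_force": force on a finger pad.
Only numpy, scipy, OpenCV 4.12 (cv2) and the standard library are available. Lean on these libraries where they do the work, as an engineer would, in place of code of your own. Each camera call takes 0.05 s, during which the arm holds its last target. There are 200 camera calls.

## Working session

There is one attempt and no reset: what is moved stays moved. The work goes in short steps, Python scripts to look and compute and a tool call to move; the robot and the scene stay as the last step left them, time stands still between calls to the robot, and variables do not carry over. Pictures are saved under pics/ and viewed, at most 10 in all, crops included, and the job is handed in when it is done.

Besides the shell and the picture viewer there is one more tool, called by a JSON object that holds its "op" and its "data". jog_arm: Moves the arm, as the interface text tells. Its arguments: {"type":"object","properties":{"rows":{"type":"array"},"grip_force":{"type":"number"}},"required":["rows"]}

```bash
mkdir -p pics
cat > h.py <<'E'
import numpy as np, cv2
from cell import env, eyes, sign_off
def world(name,uv,depth):
    c=eyes.calibration(name);u,v=uv;d=depth[int(v),int(u)]
    p=np.array([(u-c['cx'])/c['fx']*d,(v-c['cy'])/c['fy']*d,d])
    return np.array(c['R']).T@(p-np.array(c['t']))
E
python3 - <<'E'
from h import *
np.set_printoptions(precision=3,suppress=True)
s=env.observe();print(s['time_s'],s['position'],s['eef_rot'],s['force'])
ims=[]
for n in('scene','top'):
    p,d=eyes.read_camera(n);cv2.imwrite(f'pics/{n}.png',p[...,::-1]);np.savez(f'{n}.npz',p=p,d=d)
for t in('alarm','button_top','stub_a','stub_b','waste','pipework','jar','cup','plunger','funnel','spray'):
    for r in eyes.tip_of(t,'top')[:4]: print(t,np.array(r['xyz']),round(r['conf'],2))
print(env.observe()['time_s'])
E
```

```text
0.0 [ 0.21  -0.614  0.23 ] [-0.001  0.986  0.164 -0.   ] [-0.768 -0.485  0.044]
alarm [ 0.4    0.232 -0.001] 0.84
alarm [0.377 0.074 0.003] 0.62
button_top [0.393 0.231 0.051] 0.49
button_top [0.377 0.071 0.026] 0.48
button_top [0.514 0.094 0.036] 0.42
stub_a [0.512 0.094 0.002] 0.73
stub_a [ 0.64  -0.095  0.047] 0.61
stub_b [0.512 0.094 0.002] 0.73
stub_b [ 0.64  -0.095  0.047] 0.61
waste [ 0.595 -0.224  0.04 ] 0.71
jar [0.771 0.009 0.003] 0.72
cup [0.779 0.133 0.002] 0.69
plunger [ 0.473 -0.335  0.002] 0.93
plunger [0.774 0.015 0.   ] 0.47
funnel [ 0.619 -0.333 -0.001] 0.96
spray [ 0.709 -0.338  0.001] 0.91
0.65
```

View pics/top.png

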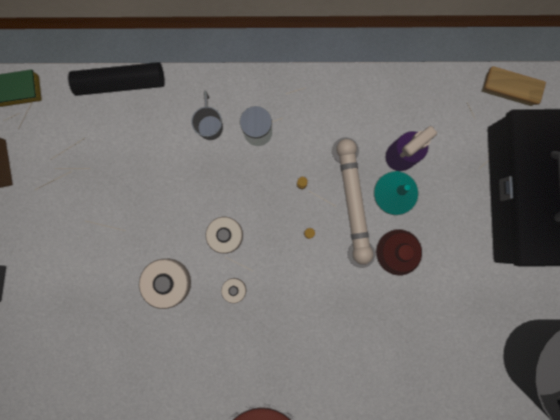

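View pics/scene.png

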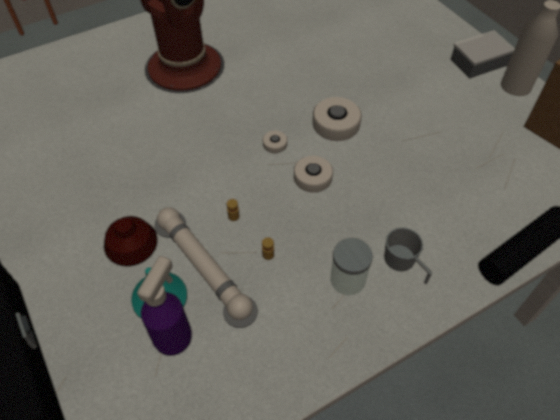

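The top view shows three look-alikes: a large one at (163,284), a middle one at (224,235) and a small one at (233,290). The middle-sized one at (224,235) fits. The stubs are at (302,182) and (310,233), and the waste pipe runs from (346,149) to (363,253). Next I'll measure them and confirm with a crop.

Run:
```python
from h import *
np.set_printoptions(precision=4,suppress=True)
z=np.load('top.npz');p,d=z['p'],z['d']
c=eyes.calibration('top');R=np.array(c['R']);t=np.array(c['t'])
v,u=np.mgrid[:420,:560]
P=np.stack([(u-c['cx'])/c['fx']*d,(v-c['cy'])/c['fy']*d,d],-1)
W=(P-t)@R
print('cam',-R.T@t)
np.save('W.npy',W)
def blob(uv,r,zmin,zmax):
    m=((u-uv[0])**2+(v-uv[1])**2<r*r)&(W[...,2]>zmin)&(W[...,2]<zmax)&(d>0)
    q=W[m];(cc,rr)=cv2.minEnclosingCircle(q[:,:2].astype(np.float32))
    return q.mean(0),np.array(cc),2*rr,len(q),q[:,2].max()
for n,uv,r,a,b in(('big',(163,284),32,.02,.08),('mid',(224,235),24,.022,.08),('small',(233,290),17,.01,.08),('s1',(302,182),10,.04,.07),('s2',(310,233),10,.04,.07),('w1',(351,185),9,.03,.08),('w2',(358,222),9,.03,.08),('wmid',(354,203),9,.03,.08)):
    print(n,*blob(uv,r,a,b))
cr=cv2.resize(p[150:320,120:380],None,fx=3,fy=3,interpolation=cv2.INTER_CUBIC)
cv2.imwrite('pics/crop.png',cr[...,::-1])
```

```text
cam [ 0.4817 -0.0532  1.1332]
big [0.3982 0.2302 0.0405] [0.3979 0.2341] 0.12200219929218292 2028 0.054146182283187405
mid [0.5135 0.0912 0.0309] [0.5142 0.0918] 0.09047267585992813 1076 0.04065210735651012
small [0.3803 0.068  0.0208] [0.3799 0.0686] 0.0608966127038002 498 0.028816329730376327
s1 [ 0.6403 -0.0974  0.0501] [ 0.6411 -0.098 ] 0.024886589497327805 85 0.054433585057533096
s2 [ 0.5179 -0.1149  0.0505] [ 0.518  -0.1148] 0.02462170086801052 85 0.054919553150566805
w1 [ 0.6326 -0.218   0.0381] [ 0.6325 -0.2169] 0.04369146749377251 220 0.045882083404825795
w2 [ 0.5433 -0.2318  0.0379] [ 0.5435 -0.2326] 0.04373553395271301 224 0.04754983616674017
wmid [ 0.5892 -0.2243  0.0379] [ 0.589 -0.224] 0.043626055121421814 223 0.0445041037120192
```

View pics/crop.png

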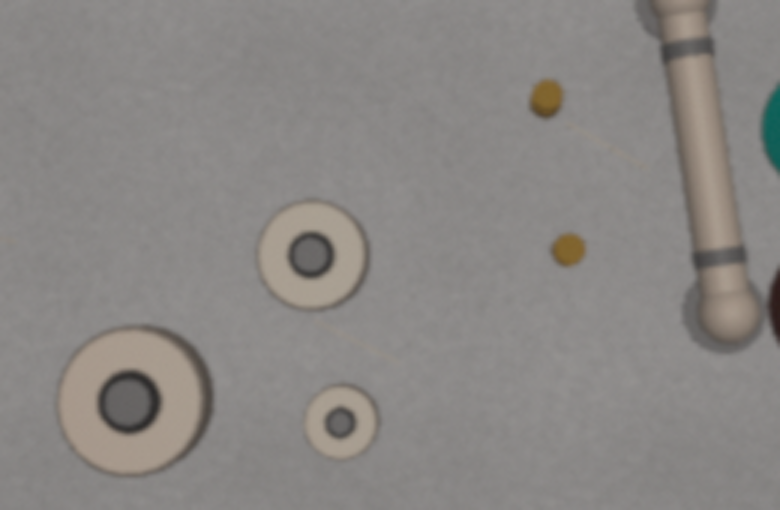

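The crop confirms the middle one, at crop (311,255): its diameter measures 90 mm and its top 31 mm, at world (0.514, 0.092). The stubs are 124 mm apart, as given. I'll travel in two legs with the gripper raised.

{"op": "jog_arm", "data": {"rows": [9,-4,-3,0,0,-10,0.6,18,-8,-3,0,0,-20,0.6,27,-12,-3,0,0,-30,0.6,36,-16,-3,0,0,-40,0.6,36,-16,-3,0,0,-40,0.6,36,-16,-3,0,0,-40,0.6,36,-16,-3,0,0,-40,0.6,36,-16,-3,0,0,-40,0.6]}}

```text
time_s: 1.65
position: [0.5003, -0.3456, 0.2613]
eef_rot: [-0.0, 0.87, 0.493, 0.0]
force: [-1.3, -0.2, -0.6]
width: 0.598
finger_force: 0.0
```

```bash
cat >> h.py <<'E'
from scipy.spatial.transform import Rotation as Ro
O=np.array([.5793,-.1062,0]);TH=np.arctan2(-.9898,.1425)
PX=np.array([.1425,-.9898,0]);PY=np.array([.9898,.1425,0])
def state():
    s=env.observe();q=s['eef_rot'];R=Ro.from_quat([q[1],q[2],q[3],q[0]]).as_matrix();return s,np.array(s['position']),R
def to(x,y,z):
    """shift in tool cm and turn in deg to pipework pose x,y, height z, tool y along PY"""
    s,p,R=state();g=O+x*PX+y*PY;g[2]=z
    G=np.stack([np.cross(PY,[0,0,-1]),PY,[0,0,-1]],1)
    print('to',(x,y,z),np.round(100*R.T@(g-p),2),np.round(np.degrees(Ro.from_matrix(R.T@G).as_rotvec()),1))
def now():
    s,p,R=state();print('t',round(s['time_s'],2),'p',p.round(4),'pw',((p-O)@PX).round(4),((p-O)@PY).round(4),'f',np.round(s['force'],2),'w',s['width'],'j',np.round(s['joint_pos'],2))
E
python3 -c "
from h import *
now();to(-.275,-.037,.15)"
```

```text
t 1.65 p [ 0.5003 -0.3456  0.2613] pw 0.2257 -0.1123 f [-1.28 -0.22 -0.61] w 0.5976708387519496 j [ 0.71  0.53 -0.23  1.5   0.13  1.12 -0.09]
to (-0.275, -0.037, 0.15) [ 43.61 -25.73  11.14] [  0.   -0.  -39.1]
```

{"op": "jog_arm", "data": {"rows": [5,-3,0,0,0,-5,0.6,10,-6,1,0,0,-10,0.6,15,-9,2,0,0,-15,0.6,20,-12,3,0,0,-20,0.6,25,-15,4,0,0,-25,0.6,30,-18,6,0,0,-30,0.6,35,-21,8,0,0,-35,0.6,40,-24,10,0,0,-39,0.6,43.6,-25.7,11.1,0,0,-39.1,0.6,43.6,-25.7,11.1,0,0,-39.1,0.6,43.6,-25.7,11.1,0,0,-39.1,0.6]}}

```text
time_s: 3.02
position: [0.5052, 0.1556, 0.1502]
eef_rot: [0.001, 0.658, 0.753, -0.001]
force: [0.2, 0.0, 0.4]
width: 0.599
finger_force: 0.0
```

```bash
python3 -c "
from h import *
now();to(-.275,-.037,.006)
p,d=eyes.read_camera('wrist');cv2.imwrite('pics/wrist1.png',p[...,::-1])
for r in eyes.find_in('alarm','wrist')[:3]:
  q=np.array(r['xyz']);print(q,r['conf'],(q-O)@PX,(q-O)@PY)"
```

```text
t 3.02 p [0.5052 0.1556 0.1502] pw -0.2697 -0.036 f [0.22 0.05 0.35] w 0.5994873796552205 j [-0.07  0.56 -0.42  1.86  0.31  0.78 -0.51]
to (-0.275, -0.037, 0.006) [ 0.57 -0.1  14.42] [-0.   0.2 -0.4]
[0.5117 0.1003 0.0316] 0.83 -0.21402670000000001 -0.03748422999999999
[0.3781 0.0753 0.0205] 0.68 -0.2083197 -0.17328401000000004
[0.3991 0.2385 0.044 ] 0.6 -0.36686256 -0.12924221000000005
```

View pics/wrist1.png

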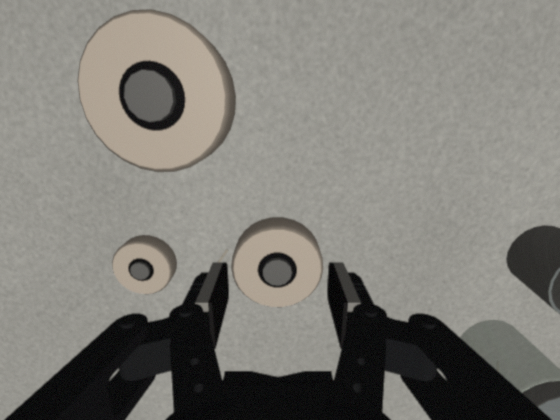

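The wrist view shows the alarm at (277,265), centred between the fingers, which agrees with the top measurement. I'll go down behind it.

{"op": "jog_arm", "data": {"rows": [0.8,-0.1,5,0,0,0,0.6,0.8,-0.1,10,0,0,0,0.6,0.8,-0.1,13,0,0,0,0.6,0.8,-0.1,14.3,0,0,0,0.6,0.8,-0.1,14.3,0,0,0,0.6,0.8,-0.1,14.3,0,0,0,0.6]}}

```text
time_s: 3.88
position: [0.5035, 0.1669, 0.0087]
eef_rot: [0.001, 0.656, 0.754, 0.001]
force: [0.4, -0.1, -0.1]
width: 0.6
finger_force: 0.0
```

```bash
python3 -c "
from h import *
now();to(-.253,-.037,.007);to(-.11,0,.007);to(-.05,0,.007)"
```

```text
t 3.88 p [0.5035 0.1669 0.0087] pw -0.2811 -0.0361 f [ 0.38 -0.11 -0.06] w 0.6004371180222128 j [-0.18  0.77 -0.28  1.96  0.45  0.46 -0.65]
to (-0.253, -0.037, 0.007) [-2.82 -0.08  0.16] [ 0.2 -0.  -0.2]
to (-0.11, 0, 0.007) [-17.1    3.68   0.17] [ 0.2 -0.  -0.2]
to (-0.05, 0, 0.007) [-23.1    3.7    0.16] [ 0.2 -0.  -0.2]
```

{"op": "jog_arm", "data": {"rows": [-1.2,0,0.1,0,0,0,0.6,-2,0,0.1,0,0,0,0.6,-2.8,0,0.1,0,0,0,0.6,-3.6,0.1,0.1,0,0,0,0.6,-4.5,0.35,0.1,0,0,0,0.6,-5.4,0.6,0.1,0,0,0,0.6,-6.3,0.85,0.1,0,0,0,0.6,-7.2,1.1,0.1,0,0,0,0.6,-8.1,1.35,0.1,0,0,0,0.6,-9,1.6,0.1,0,0,0,0.6,-9.6,1.75,0.1,0,0,0,0.6,-9.6,1.75,0.1,0,0,0,0.6]}}

```text
time_s: 5.38
position: [0.5333, 0.0731, 0.0062]
eef_rot: [0.0, 0.657, 0.754, -0.0]
force: [-0.2, -0.1, 0.8]
width: 0.6
finger_force: 0.0
```

```bash
cat >> h.py <<'E'
def alarm(g):
    p,d=eyes.read_camera('top');c=eyes.calibration('top');v,u=np.mgrid[:420,:560]
    P=np.stack([(u-c['cx'])/c['fx']*d,(v-c['cy'])/c['fy']*d,d],-1);W=(P-np.array(c['t']))@np.array(c['R'])
    x=(W-O)@PX;y=(W-O)@PY
    m=(np.hypot(x-g[0],y-g[1])<.06)&(W[...,2]>.022)&(W[...,2]<.034)&(d>0)
    print('alarm px',m.sum(),'x',x[m].min().round(4),x[m].max().round(4),'y',y[m].min().round(4),y[m].max().round(4))
    return p
E
python3 -c "
from h import *
now();p=alarm((-.135,-.019));cv2.imwrite('pics/top2.png',cv2.resize(p[130:310,180:400],None,fx=3,fy=3)[...,::-1])
to(-.11,0,.007);to(-.03,0,.007)"
```

```text
t 5.38 p [0.5333 0.0731 0.0062] pw -0.184 -0.02 f [-0.19 -0.1   0.8 ] w 0.6003186632189645 j [ 0.02  0.79 -0.31  1.94  0.48  0.49 -0.5 ]
alarm px 644 x -0.1566 -0.0907 y -0.0636 0.0245
to (-0.11, 0, 0.007) [-7.44  2.05 -0.08] [-0.   0.  -0.2]
to (-0.03, 0, 0.007) [-15.44   2.08  -0.07] [-0.   0.  -0.2]
```

View pics/top2.png

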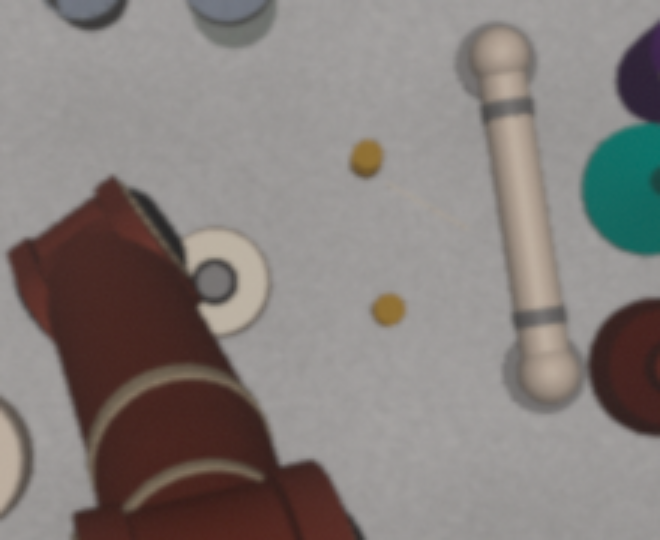

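The alarm, at crop (215,282), is tracking the fingers: its centre is 48 mm ahead of the TCP and its y is equal to the fingers'. I'll finish the diagonal and then go straight into the gap.

{"op": "jog_arm", "data": {"rows": [-0.9,0.3,0,0,0,0,0.6,-1.8,0.6,0,0,0,0,0.6,-2.7,0.9,0,0,0,0,0.6,-3.6,1.2,0,0,0,0,0.6,-4.5,1.5,0,0,0,0,0.6,-5.4,1.8,0,0,0,0,0.6,-6.3,2.05,0,0,0,0,0.6,-7,2.05,0,0,0,0,0.6,-7.5,2.05,0,0,0,0,0.6,-7.5,2.05,0,0,0,0,0.6]}}

```text
time_s: 6.68
position: [0.5638, 0.0022, 0.0063]
eef_rot: [0.0, 0.656, 0.754, -0.0]
force: [-0.8, -0.5, -0.5]
width: 0.599
finger_force: 0.0
```

```bash
python3 -c "
from h import *
now();alarm((-.063,0));to(-.05,0,.006);to(.006,0,.006)"
```

```text
t 6.67 p [0.5638 0.0022 0.0063] pw -0.1095 0.0001 f [-0.77 -0.47 -0.49] w 0.5988019654597205 j [ 0.17  0.82 -0.34  1.86  0.49  0.55 -0.36]
alarm px 340 x -0.0568 -0.0166 y -0.0355 0.0436
to (-0.05, 0, 0.006) [-5.99  0.01  0.04] [-0.   0.  -0.2]
to (0.006, 0, 0.006) [-11.59   0.03   0.04] [-0.   0.  -0.2]
```

{"op": "jog_arm", "data": {"rows": [-1,0,0,0,0,0,0.6,-2,0,0,0,0,0,0.6,-3,0,0,0,0,0,0.6,-4,0,0,0,0,0,0.6,-5,0,0,0,0,0,0.6,-6,0,0,0,0,0,0.6,-7,0,0,0,0,0,0.6,-8,0,0,0,0,0,0.6,-9,0,0,0,0,0,0.6,-10,0,0,0,0,0,0.6,-10.7,0,0,0,0,0,0.6,-10.7,0,0,0,0,0,0.6]}}

```text
time_s: 8.22
position: [0.5786, -0.1046, 0.0062]
eef_rot: [0.0, 0.657, 0.754, -0.0]
force: [0.1, 0.6, -0.6]
width: 0.6
finger_force: 0.0
```

```bash
python3 -c "
from h import *
now();p=alarm((.046,0));to(.007,0,.006);to(.01,0,.006)"
```

```text
t 8.22 p [ 0.5786 -0.1046  0.0062] pw -0.0017 -0.0005 f [ 0.12  0.59 -0.61] w 0.6001413002725012 j [ 0.37  0.84 -0.38  1.79  0.51  0.6  -0.18]
alarm px 34 x 0.0997 0.1047 y -0.0212 0.0211
to (0.007, 0, 0.006) [-0.93  0.06  0.01] [-0.   0.  -0.2]
to (0.01, 0, 0.006) [-1.23  0.06  0.01] [-0.   0.  -0.2]
```

{"op": "jog_arm", "data": {"rows": [-0.3,0,0,0,0,0,0.6,-0.6,0,0,0,0,0,0.6,-0.8,0,0,0,0,0,0.6,-0.9,0,0,0,0,0,0.6,-0.9,0,0,0,0,0,0.6]}}

```text
time_s: 8.9
position: [0.5799, -0.1122, 0.0063]
eef_rot: [0.0, 0.656, 0.755, -0.0]
force: [0.4, -0.2, 0.8]
width: 0.601
finger_force: 0.1
```

{"op": "jog_arm", "data": {"rows": [-0.1,0,0,0,0,0,0.6,-0.2,0,0,0,0,0,0.6,-0.2,0,0,0,0,0,0.6]}}

```text
time_s: 9.28
position: [0.5801, -0.1134, 0.0063]
eef_rot: [-0.0, 0.656, 0.755, 0.0]
force: [-0.3, 1.7, -0.1]
width: 0.602
finger_force: 0.7
```

The resistance (1.7 N along y, and 0.8 mm short) at TCP x = 0.007 means the alarm is touching the pipe. One more small nudge, then I'll back off, rise and look.

{"op": "jog_arm", "data": {"rows": [-0.2,0,0,0,0,0,0.6,-0.2,0,0,0,0,0,0.6]}}

```text
time_s: 9.52
position: [0.5802, -0.1137, 0.0063]
eef_rot: [-0.001, 0.656, 0.755, 0.001]
force: [-0.7, 5.9, 1.2]
width: 0.6
finger_force: 2.2
```

{"op": "jog_arm", "data": {"rows": [0.5,0,0,0,0,0,0.6,1.5,0,0,0,0,0,0.6,2.5,0,0,0,0,0,0.6,2.5,0,-4,0,0,0,0.6,2.5,0,-9,0,0,0,0.6,2.5,0,-14,0,0,0,0,2.5,0,-14,0,0,0,0,2.5,0,-14,0,0,0,0,2.5,0,-14,0,0,0,0]}}

```text
time_s: 10.65
position: [0.5758, -0.0912, 0.1448]
eef_rot: [-0.001, 0.656, 0.755, -0.001]
force: [0.6, 0.3, -0.2]
width: 0.002
finger_force: 0.0
```

```bash
python3 -c "
from h import *
now();s,pp,R=state()
p,d=eyes.read_camera('wrist');cv2.imwrite('pics/wrist2.png',p[...,::-1])
for t in ('alarm','button_top'):
  for r in eyes.tip_of(t,'wrist')[:3]:
    q=np.array(r['xyz']);print(t,q.round(4),round(r['conf'],2),((q-O)@PX).round(4),((q-O)@PY).round(4))
c=eyes.calibration('wrist');T=np.array(c['T_tool_cam']);v,u=np.mgrid[:420,:560]
P=np.stack([(u-c['cx'])/c['fx']*d,(v-c['cy'])/c['fy']*d,d],-1)@T[:3,:3].T+T[:3,3]
W=P@R.T+pp;x=(W-O)@PX;y=(W-O)@PY;z=W[...,2]
m=(np.hypot(x-.055,y)<.06)&(abs(z-.03)<.004)&(x<.095)&(d>0)
print(m.sum(),x[m].min(),x[m].max(),y[m].min(),y[m].max())
m=(np.hypot(x-.055,y)<.025)&(z>.0335)&(z<.04)
print('btn',m.sum(),x[m].mean(),y[m].mean(),z[m].mean())
to(.055,0,.06)
"
```

```text
t 10.65 p [ 0.5758 -0.0912  0.1448] pw -0.0153 -0.0013 f [ 0.64  0.34 -0.22] w 0.0022544246538210187 j [ 0.42  0.65 -0.49  1.71  0.38  0.88 -0.1 ]
alarm [ 5.844e-01 -1.609e-01  1.000e-04] 0.61 0.0549 -0.0027
2966 0.009501788661802556 0.08205662430207215 -0.0446653498835873 0.04393376679965479
btn 0 nan nan nan
to (0.055, 0, 0.06) [-7.04  0.12  8.51] [-0.1 -0.  -0.2]<string>:14: RuntimeWarning: Mean of empty slice.
  ret = ret.dtype.type(ret / rcount)
```

View pics/wrist2.png

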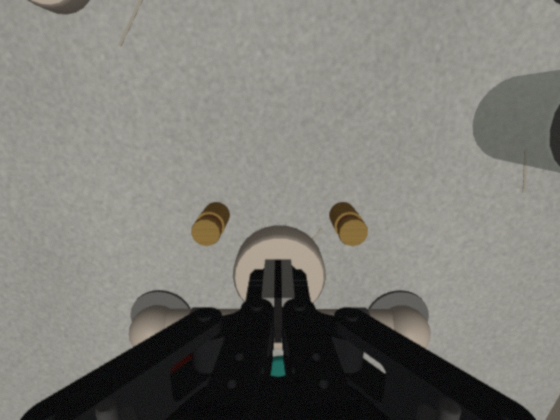

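The wrist view shows the alarm at (280,272), past the stubs and against the pipe. Its near rim is at x = 9.5 mm, so its centre is at about (0.0545, 0). Next I'll move the shut fingers over the button.

{"op": "jog_arm", "data": {"rows": [-4,0.1,0,0,0,0,0,-7,0.1,0,0,0,0,0,-7,0.1,4,0,0,0,0,-7,0.1,8,0,0,0,0,-7,0.1,10,0,0,0,0,-7,0.1,10,0,0,0,0,-7,0.1,10,0,0,0,0]}}

```text
time_s: 11.68
position: [0.5885, -0.1602, 0.047]
eef_rot: [0.0, 0.656, 0.755, 0.0]
force: [-0.1, 0.5, 0.6]
width: 0.002
finger_force: 0.0
```

```bash
python3 -c "
from h import *
now();to(.055,0,.036);to(.055,0,.032)"
```

```text
t 11.68 p [ 0.5885 -0.1602  0.047 ] pw 0.0548 0.0014 f [-0.1   0.48  0.57] w 0.0016323397880963072 j [ 0.48  0.81 -0.43  1.71  0.47  0.72 -0.05]
to (0.055, 0, 0.036) [-0.02 -0.14  1.1 ] [ 0.1  0.  -0.2]
to (0.055, 0, 0.032) [-0.02 -0.14  1.5 ] [ 0.1  0.  -0.2]
```

{"op": "jog_arm", "data": {"rows": [0,-0.1,0.6,0,0,0,0,0,-0.1,1,0,0,0,0,0,-0.1,1.2,0,0,0,0,0,-0.1,1.4,0,0,0,0,0,-0.1,1.6,0,0,0,0,0,-0.1,1.6,0,0,0,0]}}

```text
time_s: 12.42
position: [0.5869, -0.1607, 0.0321]
eef_rot: [0.0, 0.656, 0.755, -0.0]
force: [-4.2, 0.9, 10.6]
width: -0.001
finger_force: 5.5
```

{"op": "jog_arm", "data": {"rows": [0,0,0.2,0,0,0,0,0,0,0.2,0,0,0,0,0,0,0.2,0,0,0,0]}}

```text
time_s: 12.8
position: [0.5869, -0.1607, 0.0318]
eef_rot: [0.001, 0.656, 0.755, -0.001]
force: [-6.0, -0.2, 20.4]
width: 0.003
finger_force: 10.3
```

The button bottomed out at z = 0.032 with 20 N on it. I'll lift straight up and check.

{"op": "jog_arm", "data": {"rows": [0,0,-0.6,0,0,0,0,0,0,-2,0,0,0,0,0,0,-6,0,0,0,0,6,0,-11,0,0,0,0,12,0,-12,0,0,0,0,14,0,-12,0,0,0,0,14,0,-12,0,0,0,0,14,0,-12,0,0,0,0]}}

```text
time_s: 13.8
position: [0.5673, -0.0233, 0.1481]
eef_rot: [0.0, 0.657, 0.754, -0.001]
force: [-0.1, 0.4, -0.4]
width: 0.003
finger_force: 0.0
```

```bash
python3 -c "
from h import *
now();s,pp,R=state()
p,d=eyes.read_camera('wrist');cv2.imwrite('pics/wrist3.png',p[...,::-1])
c=eyes.calibration('wrist');T=np.array(c['T_tool_cam']);v,u=np.mgrid[:420,:560]
P=np.stack([(u-c['cx'])/c['fx']*d,(v-c['cy'])/c['fy']*d,d],-1)@T[:3,:3].T+T[:3,3]
W=P@R.T+pp;x=(W-O)@PX;y=(W-O)@PY;z=W[...,2]
m=(np.hypot(x-.055,y)<.06)&(abs(z-.03)<.004)&(x<.09)&(d>0)
print(m.sum(),x[m].min(),x[m].max(),y[m].min(),y[m].max())
m=(np.hypot(x-.055,y)<.01);print('btn',m.sum(),np.median(z[m]))
m=abs(np.hypot(x-.055,y)-.03)<.008;print('top',m.sum(),np.median(z[m]))
m=abs(y)<.02;m&=(x>.1)&(x<.14)&(z>.036);print('waste crest',m.sum(),x[m].mean())
"
```

```text
t 13.8 p [ 0.5673 -0.0233  0.1481] pw -0.0837 -0.0001 f [-0.12  0.41 -0.37] w 0.0033825754596590496 j [ 0.31  0.63 -0.49  1.76  0.38  0.85 -0.21]
130 0.07154847490295407 0.08982606711938605 -0.0056936994743873245 0.00397072845479479
btn 39 0.03531217350087715
top 122 0.029416861014076333
waste crest 0 nan<string>:12: RuntimeWarning: Mean of empty slice.
  ret = ret.dtype.type(ret / rcount)
```

View pics/wrist3.png

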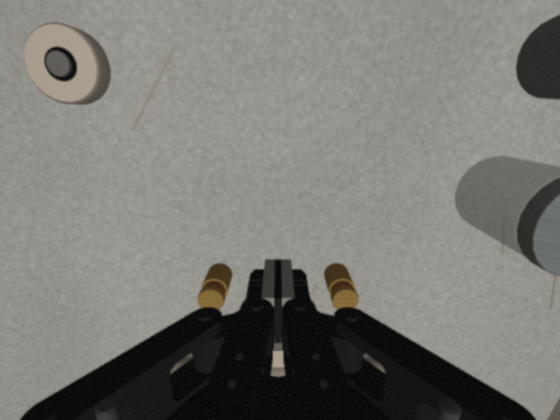

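The fingers hide the alarm here. The glimpse through them gives the button 6 mm proud, so it is released. I'll check the resting position with the scene camera.

```bash
python3 -c "
from h import *
for n in('scene','top'):
  p,d=eyes.read_camera(n)
  if n=='scene': cv2.imwrite('pics/scene3.png',p[...,::-1])
  c=eyes.calibration(n);v,u=np.mgrid[:420,:560]
  P=np.stack([(u-c['cx'])/c['fx']*d,(v-c['cy'])/c['fy']*d,d],-1);W=(P-np.array(c['t']))@np.array(c['R'])
  x=(W-O)@PX;y=(W-O)@PY;z=W[...,2]
  m=(np.hypot(x-.055,y)<.06)&(abs(z-.03)<.003)&(x<.0985)&(d>0)
  print(n,m.sum(),x[m].min(),x[m].max(),y[m].min(),y[m].max())
  m=(abs(y)<.1)&(x>.09)&(x<.15)&(z>.037)&(z<.046)&(d>0);print('waste crest',m.sum(),x[m].mean())
  for r in eyes.tip_of('alarm',n)[:3]:
    q=np.array(r['xyz']);print(round(r['conf'],2),((q-O)@PX).round(4),((q-O)@PY).round(4))
"
```

```text
scene 979 0.010309502578579195 0.09711254513843179 -0.043292778385409 0.045237344541276585
waste crest 783 0.1189800804587216
0.68 0.055 -0.0033
0.61 -0.3601 -0.1341
top 785 0.01103130654695099 0.09848236215594151 -0.044360480185743824 0.04482163764553575
waste crest 773 0.11938576609872996
0.88 -0.2041 -0.1729
0.78 -0.3635 -0.1327
```

View pics/scene3.png

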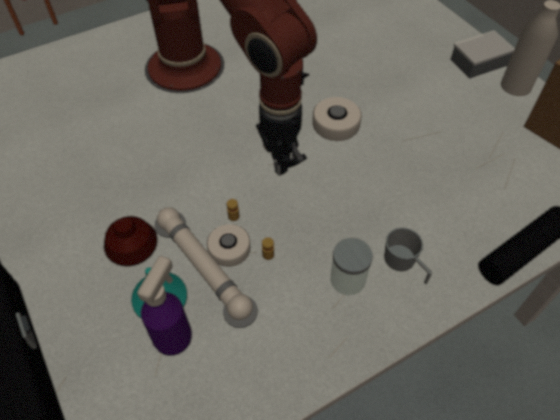

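The scene view shows the alarm at (229,244), touching the pipe at x ≈ 0.055 with its button up, and the bystanders where they were. I'm handing in.

```bash
python3 -c "
from h import *
print(sign_off())"
```

```text
the job is handed in; nothing more can be done
None
```

The alarm was pushed through the gap and rests flat against the waste pipe, its button was pressed fully down and has sprung back, no bystander appears to have moved, and the job is handed in; the hand-in returned no verdict.

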